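Dip the crankcase gauge rod and present it for reading

TASK

Take the gauge rod off its bench rest by its grip and push it without force down the slanting tube of the crankcase until its collar stops on the tube's mouth. Draw it right out again and present it for reading: hold the rod level, marked flat upwards, with its tip over the round steel dish, clear above it (a hand's breadth or two), and leave the other things where they are. Finish while still holding the rod there, at rest.

Things in the scene. Friction and masses are not known exactly. Their poses are not given: they have to be found in the camera images.
- rod_grip (a point): Middle of the gauge rod's grip, a black ribbed block 70 mm long (x), 16 wide (y), 22 high (z). x points along the rod to the tip, z out of the marked flat. Along x from here: steel collar, 28 mm diameter, 40 to 46 mm; rod, 8 mm diameter, to 108; blade 9 wide, 5 thick, to the tip at 136; square tail back to -66. It starts level on the rest, 73 mm above the bench, free all round between the uprights.
- rod_collar (a point): Centre of the collar's stop face (the face towards the tip), 46 mm ahead of the middle of the grip, on the rod's middle line; axes as the grip's.
- rod_tip (a point): End of the rod's blade, 136 mm ahead of the middle of the grip and 90 mm ahead of the stop face; axes as the grip's.
- gauge_rod: The whole gauge rod, loose, about 0.12 kg; origin and axes are those of the middle of its grip. At the start it lies level with its marked flat (three cross lines near the tip) up.
- guide_tube: Steel tube fixed to the crankcase. Origin: centre of its open mouth, 125 mm above the bench. z points out of the mouth along the tube, 40 degrees above level; the rod goes in along -z; x is level. Mouth 22 mm wide inside, 30 outside, narrowing within 14 mm to a 13 mm bore; the rod goes in 90 mm until the collar lies on the mouth. Free for 55 mm below the mouth, then in a thick boss.
- crankcase: Cast aluminium compressor crankcase, fixed to the bench; foot 126 mm (x) by 136 mm (y), up to 104 mm high at the black breather cap. Origin: centre of the underside. The tube's mouth lies 100 mm from the origin towards -y and faces up and towards -y.
- gauge_rest: Dark steel bench rest, fixed; foot 190 x 56 mm, 8 mm thick; two slotted uprights 34 mm wide, 10 thick, 81 high, at x = +88 mm (under the rod) and x = -55 mm (under the tail), slots open upwards, 12 mm deep. Origin: underside, below the middle of the rod's grip to 3 mm. x points the way the rod's tip points at the start.
- dish: Round steel parts dish, 107 mm across, 20 mm high, with a few nuts in it, loose on the bench. Origin: centre of the underside.
- filter_carton: Bystander: small carton 62 x 118 x 82 mm at the back left. Origin: centre of the underside.
- magnet: Bystander: pickup magnet with an upright stem, 44 mm across, 65 mm high, behind the dish. Origin: centre of the underside.
- bottle: Bystander: sealant bottle 43 mm across, 142 mm high. Origin: centre of the underside.
Mind the look-alikes: they are no part of the job. What is shaped like the dish but pink is not meant.

How it is judged:
By the outcome, as a careful person would: the job done as asked, in the order asked, and still so for the second after the job is handed in, while the arm keeps its last pose, push and grip.
It also fails if it takes over 48 s, if anything falls off the work surface, if the arm or the gripper's body presses on something with over 40 N, if the wrist force passes 120 N, or if a joint passes its speed limit or range.

ROBOT

A 7-joint arm with a two-finger parallel gripper is mounted at the origin on a cart in front of the work surface, level with it; the furniture and walls round the work are solid. World frame = base frame: x ahead of the robot, y to its left, z up, the work surface at z = 0. Lengths are in m, angles in rad, forces in N, time in s.
With the tool pointing down it reaches from about 0.35 to 0.9 m from the base axis. Payload 19.9 kg.
Tool frame: the origin (TCP) lies midway between the tips of the shut fingers; the grasp point (between the pads) lies 19 mm behind it (arm.grip_depth is the distance from the TCP to the grasp point, in m); z points along the fingers, y is the line along which they close (so a half turn about z gives the same grasp; the last joint's range is limited). The gripper opens to 94 mm and grips with 3 to 60 N. Pads are 16 mm wide; open, the fingers measure 119 mm over their backs; the gripper's body (75 mm by 177 mm) begins 78 mm behind the grasp point.
Start: joints at [-1.214, 0.417, -0.01, 1.614, 0.005, 1.111, -0.053], TCP at [0.242, 0.576, 0.205] pointing down, gripper open.
Joint ranges: [-2.81, 2.81], [-0.39, 2.02], [-1.27, 1.25], [0.06, 2.57], [-1.19, 4.33], [0.19, 2], [-2.82, 2.82]. Speed limits (rad/s): [1.89, 1.89, 2.39, 2.39, 3.01, 3.01, 3.01].

INTERFACE

Orientations are given as a rotation vector (axis times angle).
In Python, from bench import arm gives the robot as it stands.
- The arm moves only by the tool drive_tool, never from a script. Its arguments are lists of equal length, an entry for each row: "dp": the shift along the tool's x, y, z in cm, a list of three; "roll": the turn about the tool's z in units of 5 degrees (1.0 is 5 degrees); "grip": the finger opening in cm, from 0 to 9.4. In form: {"dp": [[x, y, z], ...], "roll": [roll, ...], "grip": [grip, ...]}. A call has 1 to 12 rows; each row shifts and turns the commanded pose from where the row before left it, along the tool's axes as they then stand; what a row does not reach is not made up. A row lasts 1/10 s, in which the tool goes at most 50 mm and 8.59 degrees, less where a joint would pass 70% of its speed; a pose out of reach is approached as far as the arm can. A call is refused whole if a number of a shift passes 5 or a number of a turn 1, either way. A call with a gripper value outside its range is refused whole. The fingers move at their own pace and stop on an object; "newtons" is the grip in N (left out, the last holds). Time passes only in rows, so rows that do not move let the fingers close. It gives the time, the measured TCP pose, the force, the opening and the grip force at its end, in the units of the state.
- arm.get_obs(): the state, without advancing time (a new reading comes with each control period).
- arm.snapshot(name): name is "scene" or "top"; returns the picture (420x560x3 uint8, red, green, blue); there is no depth.
- arm.calibration(name): a dict with "fov_y" (degrees; the focal length in pixels is half the picture's height over the tangent of half this angle, whatever the lens; pixels are square), "cx", "cy" (the principal point, pixels), "eye" and "orientation" of the camera in the world. Camera axes: x right, y down, z forward; pixel columns grow to the right and rows downward; lengths in m; the calibration is good to about 2 mm. A picture is of the moment at which its call begins. calibration takes no time and is no camera call.
- arm.job_done(): hands the job in; it is judged then, once.
The state is a dict: "clock": time; "joint_positions": joint angles; "qd": joint speeds; "tau": joint torques, N m; "eef_pos": TCP position; "tcp_rot": TCP orientation; "wrist_force": force on the tool from outside, world axes, zero at the start; "moment": the same for the moment, N m; "grip_width": finger opening in m; "finger_force": force on a finger pad.
Only numpy, scipy, OpenCV 4.12 (cv2) and the standard library are available. Lean on these libraries where they do the work, as an engineer would, in place of code of your own. Each camera call takes 0.05 s, during which the arm holds its last target. There are 200 camera calls.

## Working session

There is one attempt and no reset: what is moved stays moved. The work goes in short steps, Python scripts to look and compute and a tool call to move; the robot and the scene stay as the last step left them, time stands still between calls to the robot, and variables do not carry over. Pictures are saved under pics/ and viewed, at most 10 in all, crops included, and the job is handed in when it is done.

Besides the shell and the picture viewer there is one more tool, called after ">>>" as name([rows], argument=value, ...), one row to a line, values as JSON. drive_tool: Moves the arm, as the interface text tells. Its arguments: {"type":"object","properties":{"dp":{"type":"array"},"roll":{"type":"array"},"grip":{"type":"array"},"newtons":{"type":"number"}},"required":["dp","roll","grip"]}

```bash
mkdir -p pics; ls; python3 - <<'E'
from bench import arm
import cv2
for n in("scene","top"):
    cv2.imwrite(f"pics/{n}0.png",arm.snapshot(n)[:,:,::-1]); print(n,arm.calibration(n))
print(arm.get_obs(),arm.grip_depth)
E
```

```text
pics
scene {'fov_y': 55.5432443953656, 'cx': 287.606914464602, 'cy': 208.5112359599297, 'eye': array([ 0.35960944, -0.53124653,  0.69566815]), 'orientation': array([-2.2934552 ,  0.62017962, -0.23084486])}
top {'fov_y': 55.25337373103781, 'cx': 285.15595829289106, 'cy': 208.85027339861202, 'eye': array([ 0.4739885 , -0.00377076,  1.0472941 ]), 'orientation': array([-2.11934665,  2.13500729, -0.18406687])}
{'clock': 0.1, 'joint_positions': array([-1.21450828,  0.41791341, -0.01029227,  1.61409503,  0.00472882,
        1.11070749, -0.05300709]), 'qd': array([-7.99256626e-04, -1.19166839e-03, -2.04810904e-03, -1.35683415e-03,
       -2.72257409e-05, -1.37391328e-04, -1.20325817e-03]), 'tau': array([ 2.16870962e-03, -8.52584910e+01,  6.40499722e-01, -4.26698506e+01,
       -4.88170423e-02,  1.62825157e-02,  1.61410899e-04]), 'eef_pos': array([0.24200708, 0.57588176, 0.20489642]), 'tcp_rot': array([-6.20706181e-01, -3.07955837e+00,  1.72154209e-03]), 'wrist_force': array([0.51780658, 0.13841857, 0.05328297]), 'moment': array([ 0.00474594, -0.01501517, -0.02712976]), 'finger_force': 0.0, 'grip_width': 0.09375180254709707} 0.0188
```

View pics/scene0.png

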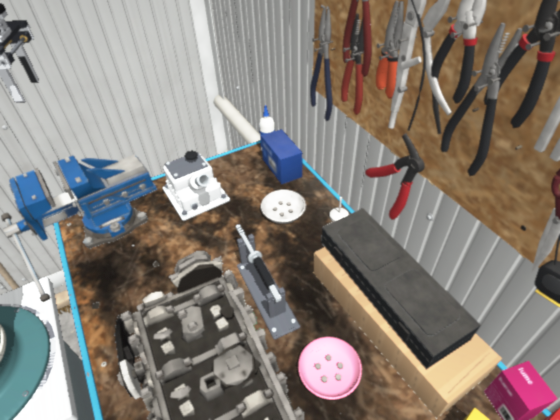

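View pics/top0.png

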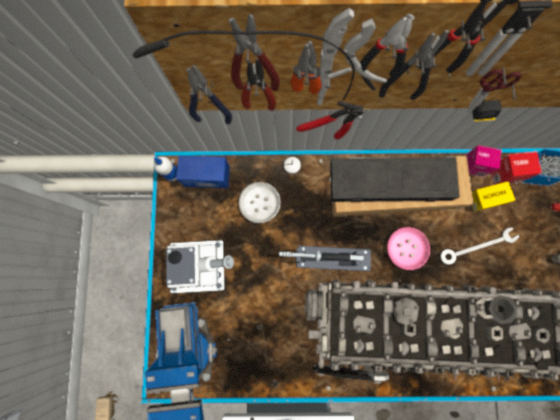

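The scene view shows the rod on its rest (about 240,230 to 275,300), the crankcase (195,185), the steel dish (283,206) and the pink decoy (330,367). The top view shows the rod tip near (281,254), the grip near (347,257), the dish (260,202), and the crankcase with its tube mouth near (229,262). Next I'll enlarge both.

```bash
cat > h.py <<'E'
import numpy as np, cv2
from scipy.spatial.transform import Rotation as R
from bench import arm
def cam(n):
    c=arm.calibration(n); f=210/np.tan(np.radians(c['fov_y']/2)); return c,f,R.from_rotvec(c['orientation'])
def proj(n,p):
    c,f,r=cam(n); q=r.inv().apply(np.asarray(p,float)-c['eye']); return np.round(np.c_[c['cx']+f*q[...,0]/q[...,2],c['cy']+f*q[...,1]/q[...,2]] if q.ndim>1 else [c['cx']+f*q[0]/q[2],c['cy']+f*q[1]/q[2]],1)
def ray(n,u):
    c,f,r=cam(n); d=r.apply([(u[0]-c['cx'])/f,(u[1]-c['cy'])/f,1]); return c['eye'],d/np.linalg.norm(d)
def atz(n,u,z):
    e,d=ray(n,u); return e+d*(z-e[2])/d[2]
def tri(us,ut):
    e1,d1=ray('scene',us); e2,d2=ray('top',ut)
    A=np.c_[d1,-d2]; s=np.linalg.lstsq(A,e2-e1,rcond=None)[0]
    a,b=e1+s[0]*d1,e2+s[1]*d2; return (a+b)/2,np.linalg.norm(a-b)
def crop(n,src,x0,y0,w,h,k,out):
    im=cv2.imread(src)[y0:y0+h,x0:x0+w]; cv2.imwrite(out,cv2.resize(im,None,fx=k,fy=k,interpolation=cv2.INTER_CUBIC))
E
python3 - <<'E'
from h import *
crop('',"pics/top0.png",155,180,230,125,3.4,"pics/t1.png") if 0 else None
im=cv2.imread("pics/top0.png")[180:300,155:385]; cv2.imwrite("pics/t1.png",cv2.resize(im,None,fx=3,fy=3,interpolation=cv2.INTER_CUBIC))
im=cv2.imread("pics/scene0.png")[140:340,150:310]; cv2.imwrite("pics/s1.png",cv2.resize(im,None,fx=3,fy=3,interpolation=cv2.INTER_CUBIC))
print("tcp",proj('top',[.242,.576,.205]),proj('scene',[.242,.576,.205]))
for n,u in(('top',(260,202)),('scene',(283,206)),('top',(407,248)),('scene',(330,367))): print(atz(n,u,.015))
for n,u in(('top',(347,257)),('scene',(262,273))): print(atz(n,u,.08))
E
```

```text
tcp [ -6.4 402.2] [28.1 91.6]
[0.67702113 0.06558397 0.015     ]
[0.67780067 0.06914412 0.015     ]
[ 0.55382204 -0.31208095  0.015     ]
[ 0.55536536 -0.31286927  0.015     ]
[ 0.52832652 -0.14782524  0.08      ]
[ 0.52670032 -0.12237829  0.08      ]
```

View pics/t1.png

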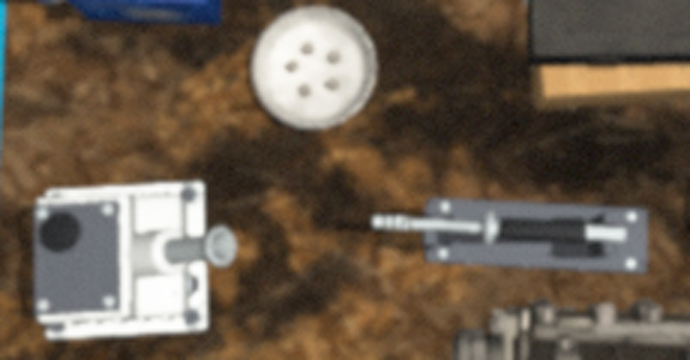

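View pics/s1.png

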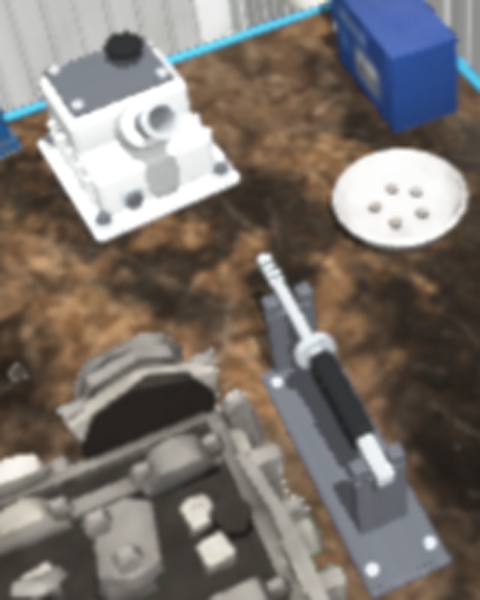

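The crops give, as top and scene pixels:
- **Rod tip:** (279.7,253.7) and (237.7,226)
- **Collar:** (318.7,256) and (255,256.7)
- **Tail end:** (363.7,257.7) and (277,300)
- **Tube mouth:** (228.3,262) and (202.7,180.3)

The rest's foot and the crankcase foot corners are also readable in the top view.

```bash
python3 - <<'E'
from h import *
np.set_printoptions(precision=4,suppress=True)
T=lambda x,y:(155+x/3,180+y/3)
S=lambda x,y:(150+x/3,140+y/3)
t=tri(S(264,259),T(374,221));c=tri(S(315,350),T(491,228));b=tri(S(381,478),T(626,233))
print("tip",t,"col",c,"tail",b)
for n,P,tt,cc in(('top',T,(374,221),(491,228)),('scene',S,(264,259),(315,350))):
    print(n,"tip@.073",atz(n,P(*tt),.073),"col@.073",atz(n,P(*cc),.073))
m=tri(S(158,121),T(220,246));print("mouth",m,atz('top',T(220,246),.125),atz('scene',S(158,121),.125))
co=[atz('top',T(*p),.008) for p in((427,199),(648,208),(645,272),(425,260))]
print("rest",np.mean(co,0),co)
cc=[atz('top',T(*p),.012) for p in((204,181),(208,331),(47,337),(46,191))]
print("case",np.mean(cc,0),cc)
sc=[atz('scene',S(*p),.012) for p in((239,180),(100,237))]
print("case front scene",sc)
print("dish",atz('top',T(315,68),.02),atz('scene',S(400,196),.02))
E
```

```text
tip (array([0.5386, 0.0134, 0.0738]), np.float64(0.0015693902965152858)) col (array([ 0.5321, -0.0803,  0.0789]), np.float64(0.0016801607549642968)) tail (array([ 0.5249, -0.187 ,  0.081 ]), np.float64(0.0030366944886645983))
top tip@.073 [0.5379 0.0136 0.073 ] col@.073 [ 0.5316 -0.0806  0.073 ]
scene tip@.073 [0.5396 0.0139 0.073 ] col@.073 [ 0.5346 -0.0762  0.073 ]
mouth (array([0.5158, 0.1301, 0.125 ]), np.float64(0.001248994250421484)) [0.5164 0.1299 0.125 ] [0.5152 0.1302 0.125 ]
rest [ 0.5295 -0.1243  0.008 ] [array([ 0.5607, -0.0311,  0.008 ]), array([ 0.5516, -0.2211,  0.008 ]), array([ 0.4972, -0.2162,  0.008 ]), array([ 0.5087, -0.0287,  0.008 ])]
case [0.511  0.2261 0.012 ] [array([0.5773, 0.1611, 0.012 ]), array([0.4505, 0.1552, 0.012 ]), array([0.4465, 0.291 , 0.012 ]), array([0.5697, 0.2971, 0.012 ])]
case front scene [array([0.5764, 0.1575, 0.012 ]), array([0.4558, 0.1547, 0.012 ])]
dish [0.6743 0.0652 0.02  ] [0.6773 0.0663 0.02  ]
```

```bash
python3 - <<'E'
from h import *
np.set_printoptions(precision=4,suppress=True)
T=lambda x,y:(155+x/3,180+y/3)
S=lambda x,y:(150+x/3,140+y/3)
o=arm.get_obs();M=R.from_rotvec(o['tcp_rot']).as_matrix();print(M)
print("engine corner",tri(S(236,400),T(497,314)), tri((196,316),(365,323)))
print("box black corner",tri((322,240),(331,199)))
for z in(.073+.0188,): 
    g=np.array([.5303,-.1225,.073-.0188]); print("dp cm in tool axes to grasp TCP", M.T@(g-o['eef_pos'])*100)
u=np.array([.0593,.998,0])
for s in(1,-1):
    y=M.T@np.array([s*u[1],-s*u[0],0]); print("roll deg",np.degrees(np.arctan2(-y[0],y[1])))
E
```

```text
[[-0.9219  0.3874 -0.0003]
 [ 0.3874  0.9219 -0.0011]
 [-0.0001 -0.0011 -1.    ]]
engine corner (array([ 0.4686, -0.0851,  0.0731]), np.float64(0.010474401590822935)) (array([ 0.3829, -0.1755,  0.1305]), np.float64(0.005080247734730755))
box black corner (array([ 0.6688, -0.1127,  0.0802]), np.float64(0.0031138717604958107))
dp cm in tool axes to grasp TCP [-53.6303 -53.201   15.1341]
roll deg 70.6091011079854
roll deg -109.39089889201462
```

>>> drive_tool([
  [0,0,-0.7],
  [0,0,-0.7],
  [0,0,-0.7],
  [0,0,-0.7],
  [0,0,-0.7],
  [0,0,-0.7],
  [0,0,-0.7],
  [0,0,-0.7],
  [0,0,-0.7],
  [0,0,-0.7],
  [0,0,0],
  [0,0,0],
], roll=[1,1,1,1,1,1,1,1,1,1,1,1], grip=[9,8,7,6,5,4.6,4.6,4.6,4.6,4.6,4.6,4.6])

```text
clock: 1.3
eef_pos: [0.242, 0.5761, 0.2753]
tcp_rot: [2.082, 2.353, -0.001]
wrist_force: [-0.7, -0.1, -0.3]
grip_width: 0.046
finger_force: 0.0
```

>>> drive_tool([
  [0,0,0],
  [0,0,0],
  [0,0,0],
  [-2,1,0],
  [-4,2,0],
  [-4,2,0],
  [-4,2,0],
  [-4,2,0],
  [-4,2,0],
  [-4,2,0],
  [-4,2,0],
  [-4,2,0],
], roll=[1,1,0.1,0,0,0,0,0,0,0,0,0], grip=[4.6,4.6,4.6,4.6,4.6,4.6,4.6,4.6,4.6,4.6,4.6,4.6])

```text
clock: 2.5
eef_pos: [0.3926, 0.2252, 0.2755]
tcp_rot: [-2.281, -2.16, -0.0]
wrist_force: [0.5, -0.0, 0.2]
grip_width: 0.0459
finger_force: 0.0
```

>>> drive_tool([
  [-4,1.9,0],
  [-4,1.9,0],
  [-4,1.9,0],
  [-4,1.9,0],
  [-4,1.9,0],
  [-4,1.9,0],
  [-4,1.9,0],
  [-2,0.9,0],
  [0,0,0],
  [0,0,0],
], roll=[0,0,0,0,0,0,0,0,0,0], grip=[4.6,4.6,4.6,4.6,4.6,4.6,4.6,4.6,4.6,4.6])

```text
clock: 3.5
eef_pos: [0.5167, -0.0807, 0.2752]
tcp_rot: [-2.283, -2.158, 0.001]
wrist_force: [-0.2, 0.5, 1.1]
grip_width: 0.0457
finger_force: 0.0
```

```bash
cat >> h.py <<'E'
def go(p):
    o=arm.get_obs();M=R.from_rotvec(o['tcp_rot']).as_matrix()
    a=np.degrees(np.arctan2(M[1,0],M[0,0]));print("tcp",o['eef_pos'].round(4),"yaw x",a.round(2),"dp cm",(M.T@(np.array(p)-o['eef_pos'])*100).round(2))
E
python3 -c "
from h import *
go([.5303,-.1225,.056]); print(arm.get_obs()['joint_positions'].round(2))"
```

```text
tcp [ 0.5167 -0.0807  0.2752] yaw x 86.76 dp cm [-4.09  1.61 21.92]
[-0.56  0.21  0.77  1.8  -0.16  1.19  0.2 ]
```

>>> drive_tool([
  [-2,0.8,3],
  [-2,0.8,4],
  [0,0,4],
  [0,0,4],
  [0,0,2],
  [0,0,0],
  [0,0,0],
], roll=[0,0,0,0,0,0,0], grip=[4.6,4.6,4.6,4.6,4.6,4.6,4.6])

```text
clock: 4.2
eef_pos: [0.5308, -0.1208, 0.1063]
tcp_rot: [2.283, 2.158, 0.0]
wrist_force: [0.1, -0.6, 0.7]
grip_width: 0.0458
finger_force: 0.0
```

```bash
python3 - <<'E'
from h import *
go([.5303,-.1225,.056])
a=arm.snapshot('scene')[:,:,::-1][200:340,200:320];b=arm.snapshot('top')[:,:,::-1][215:300,255:385]
cv2.imwrite('pics/g1.png',np.hstack([cv2.resize(a,(400,467),interpolation=2),cv2.resize(b,(390,255),interpolation=2) if 0 else cv2.copyMakeBorder(cv2.resize(b,(390,255),interpolation=2),0,212,0,0,0)]))
E
```

```text
tcp [ 0.5308 -0.1208  0.1063] yaw x 86.8 dp cm [-0.17 -0.04  5.03]
```

View pics/g1.png

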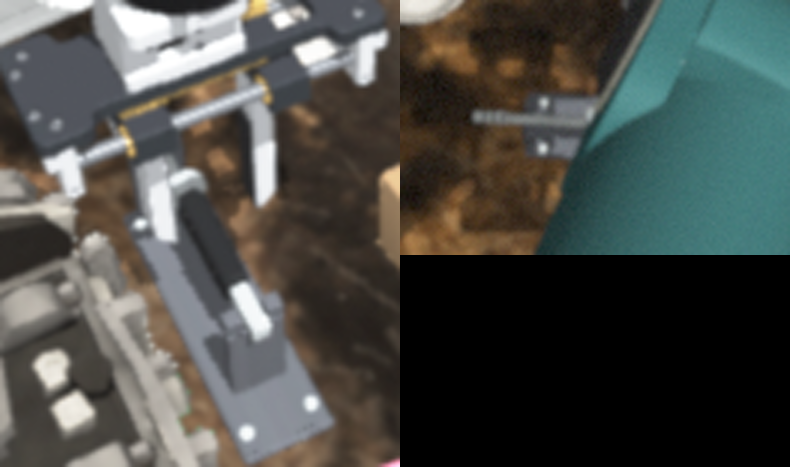

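The fingers, at about (155,200) and (262,170) in the crop, straddle the black grip. I'll go down and grip it.

>>> drive_tool([
  [0,0,2],
  [0,0,2],
  [-0.2,0,1],
  [0,0,0],
  [0,0,0],
  [0,0,0],
  [0,0,0],
  [0,0,0],
  [0,0,0],
], roll=[0,0,0,0,0,0,0,0,0], grip=[4.6,4.6,4.6,3,2,1.2,1.0,1.0,1.0], newtons=20)

```text
clock: 5.2
eef_pos: [0.5308, -0.1235, 0.0561]
tcp_rot: [2.284, 2.156, 0.001]
wrist_force: [-1.9, 0.5, 7.0]
grip_width: 0.0158
finger_force: 20.0
```

>>> drive_tool([
  [0,0,-0.5],
  [0,0,-1],
  [0,0,-2],
  [0,0,-2],
  [0,0,-2],
  [0,0,-1.5],
  [0,0,0],
  [0,0,0],
], roll=[0,0,0,0,0,0,0,0], grip=[1.0,1.0,1.0,1.0,1.0,1.0,1.0,1.0])

```text
clock: 6.0
eef_pos: [0.5303, -0.1233, 0.1453]
tcp_rot: [-2.284, -2.157, -0.0]
wrist_force: [-0.1, 0.5, -0.1]
grip_width: 0.0159
finger_force: 20.0
```

```bash
python3 - <<'E'
from h import *
go([.5303,-.1225,.056])
a=arm.snapshot('scene')[:,:,::-1][130:330,180:340];b=arm.snapshot('top')[:,:,::-1][190:290,205:335]
cv2.imwrite('pics/g2.png',np.hstack([cv2.resize(a,(400,500),interpolation=2),cv2.copyMakeBorder(cv2.resize(b,(390,300),interpolation=2),0,200,0,0,0)]))
E
```

```text
tcp [ 0.5303 -0.1233  0.1453] yaw x 86.72 dp cm [ 0.08 -0.01  8.93]
```

View pics/g2.png

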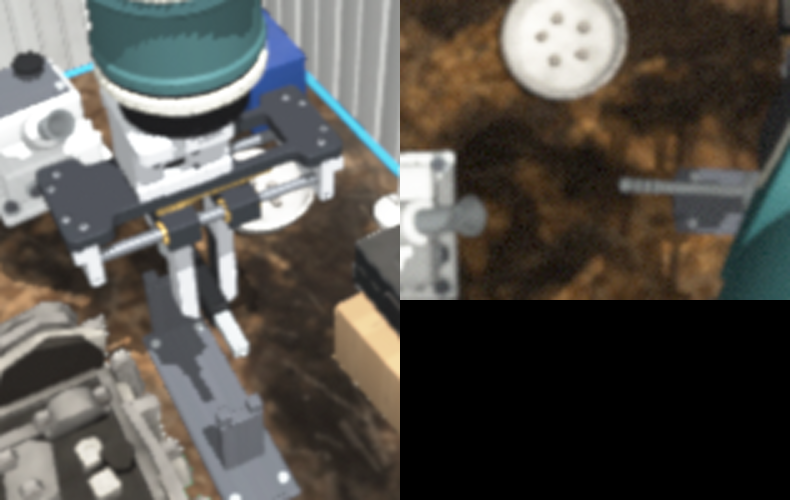

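Rod lifted; its tip is at about (278.7,251.7) in the top view. Next: is it level, and how far does the tip have to go to the mouth?

```bash
python3 - <<'E'
from h import *
for z in(.162,.13): print(atz('top',(278.5,251.7),z))
# pad-frame kinematics: tcp goal for tip at mouth+(y,z offs), pitch th
h=np.array([-.047,.999,0]);m=np.array([.5158,.1301,.125]);u=h
for th,dy,dz in((0,-.03,-.005),(0,.009,-.005)):
    tip=m+h*dy+[0,0,dz]; g=tip-.136*u; print(th,tip.round(4),"tcp",(g-[0,0,.0169]).round(4))
E
```

```text
[0.53639766 0.01455171 0.162     ]
[0.53865352 0.015214   0.13      ]
0 [0.5172 0.1001 0.12  ] tcp [ 0.5236 -0.0357  0.1031]
0 [0.5154 0.1391 0.12  ] tcp [0.5218 0.0032 0.1031]
```

>>> drive_tool([
  [0,0,0],
  [0,0,0],
  [2,0,0],
  [3,0,1],
  [2.6,-0.2,1.5],
  [1,0,1.5],
  [0,0,0.2],
  [0,0,0],
  [0,0,0],
], roll=[-0.6,-0.6,0,0,0,0,0,0,0], grip=[1.0,1.0,1.0,1.0,1.0,1.0,1.0,1.0,1.0])

```text
clock: 7.0
eef_pos: [0.5246, -0.0389, 0.1039]
tcp_rot: [2.169, 2.271, -0.0]
wrist_force: [0.1, 0.3, -1.4]
grip_width: 0.0159
finger_force: 20.0
```

```bash
python3 - <<'E'
from h import *
go([.5236,-.037,.1031])
a=arm.snapshot('scene')[:,:,::-1][120:260,160:280];b=arm.snapshot('top')[:,:,::-1][220:300,190:290]
cv2.imwrite('pics/g3.png',np.hstack([cv2.resize(a,(390,455),interpolation=2),cv2.copyMakeBorder(cv2.resize(b,(400,320),interpolation=2),0,135,0,0,0)]))
E
```

```text
tcp [ 0.5246 -0.0389  0.1039] yaw x 92.63 dp cm [ 0.19 -0.09  0.08]
```

View pics/g3.png

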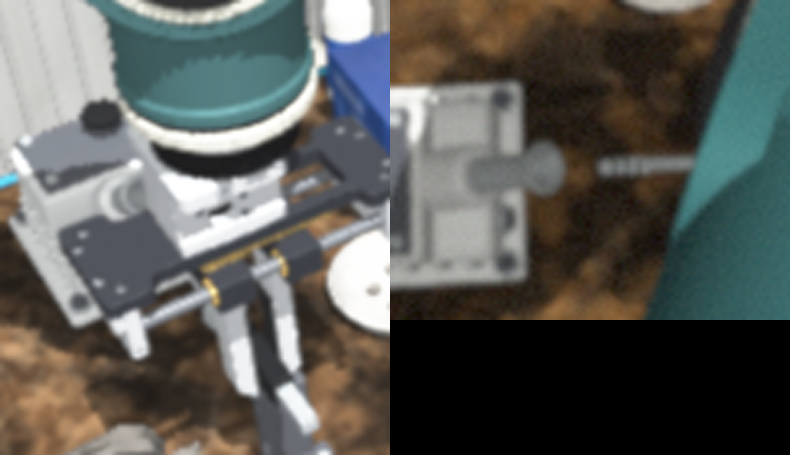

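The tip is at top pixel (242.8,261.8) and the mouth centre at (228.8,262), and the rod lies in line with the tube.

```bash
python3 - <<'E'
from h import *
np.set_printoptions(precision=4,suppress=True)
t=atz('top',(242.6,261.75),.121);m=atz('top',(228.6,262),.125);print(t,m)
h=np.array([-.047,.999,0]);p=np.array([.999,.047,0])
d=np.array([.5158,.1301,.125])-t;print("along",d@h,"side",d@p,"up",d[2]); d=m-t;print(d@h,d@p)
# arc: tip at depth .009 n .001 ; tool dx (along h), dz(down) increments, L=.1375
a=np.array([.766,-.643]);n=np.array([.643,.766])
tip=.011*a+.0005*n; L=.1375; prev=None
for th in np.radians(np.arange(0,41,4)):
    g=tip-L*np.array([np.cos(th),-np.sin(th)])
    if prev is not None: print(np.degrees(th).round(),"dx",((g-prev)*100).round(2))
    prev=g
E
```

```text
[0.5169 0.0978 0.121 ] [0.5164 0.1293 0.125 ]
along 0.032328666782923385 side 0.0003966529713828294 up 0.0040000000000000036
0.03151840605701009 0.0009594148825800324
4.0 dx [0.03 0.96]
8.0 dx [0.1  0.95]
12.0 dx [0.17 0.95]
16.0 dx [0.23 0.93]
20.0 dx [0.3  0.91]
24.0 dx [0.36 0.89]
28.0 dx [0.42 0.86]
32.0 dx [0.48 0.83]
36.0 dx [0.54 0.8 ]
40.0 dx [0.59 0.76]
```

>>> drive_tool([
  [1,0.05,0.1],
  [1.5,0,0.05],
  [1,0,0],
  [0.5,0,0],
  [0,0,0],
], roll=[0,0,0,0,0], grip=[1.0,1.0,1.0,1.0,1.0])

```text
clock: 7.6
eef_pos: [0.523, 0.0035, 0.102]
tcp_rot: [-2.166, -2.275, -0.0]
wrist_force: [0.8, 0.1, -0.2]
grip_width: 0.016
finger_force: 20.0
```

>>> drive_tool([
  [0,0,0],
  [0.03,0,-0.5],
  [0.03,0,-0.5],
  [0.1,0,-0.9],
  [0,0,0],
], roll=[0,0,0,0,0], grip=[1.0,1.0,1.0,1.0,1.0], newtons=8)

```text
clock: 8.1
eef_pos: [0.5236, 0.0038, 0.1223]
tcp_rot: [2.168, 2.272, 0.002]
wrist_force: [0.3, -0.1, -0.7]
grip_width: 0.0157
finger_force: 8.0
```

>>> drive_tool([
  [0.17,0,-0.95],
  [0.23,0,-0.93],
  [0.3,0,-0.91],
  [0.36,0,-0.89],
  [0,0,0],
], roll=[0,0,0,0,0], grip=[1.0,1.0,1.0,1.0,1.0])

```text
clock: 8.6
eef_pos: [0.5229, 0.0152, 0.1591]
tcp_rot: [2.167, 2.274, 0.003]
wrist_force: [0.9, -0.2, -1.7]
grip_width: 0.0159
finger_force: 8.0
```

```bash
python3 - <<'E'
from h import *
o=arm.get_obs();print(o['wrist_force'],o['moment'],o['eef_pos'])
a=arm.snapshot('scene')[:,:,::-1][100:240,140:260];b=arm.snapshot('top')[:,:,::-1][220:300,190:290]
cv2.imwrite('pics/g4.png',np.hstack([cv2.resize(a,(390,455),interpolation=2),cv2.copyMakeBorder(cv2.resize(b,(400,320),interpolation=2),0,135,0,0,0)]))
E
```

```text
[ 0.93839636 -0.15690176 -1.73918485] [-0.11447951 -0.08818753 -0.09214209] [0.52294878 0.01520711 0.15905894]
```

View pics/g4.png

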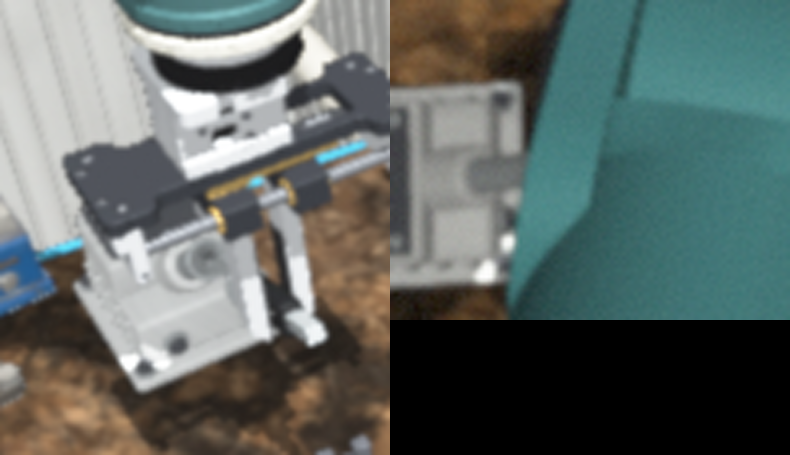

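```bash
python3 - <<'E'
from h import *
h=np.array([-.047,.999,0])
g=np.array([.5233,.0152,.1591+.0188])
for th in(-10,0,10,20,24,28):
    t=np.radians(th);d=h*np.cos(t)-np.array([0,0,np.sin(t)]);up=h*np.sin(t)+np.array([0,0,np.cos(t)])
    c=g-.0019*up-.001*d
    q=(proj('scene',np.array([c-.066*d+up*.004,c+.04*d,c+.136*d]))-[140,100])*3.25
    print(th,q.round(0).tolist())
print((proj('scene',[.5158,.1301,.125])-[140,100])*3.25)
E
```

```text
-10 [[328.0, 380.0], [244.0, 257.0], [176.0, 156.0]]
0 [[326.0, 366.0], [245.0, 266.0], [182.0, 184.0]]
10 [[323.0, 350.0], [248.0, 275.0], [189.0, 214.0]]
20 [[318.0, 332.0], [251.0, 284.0], [200.0, 245.0]]
24 [[316.0, 324.0], [252.0, 289.0], [204.0, 258.0]]
28 [[313.0, 316.0], [254.0, 292.0], [209.0, 271.0]]
[204.425 260.975]
```

The tail end, at about (318,325) in the crop, matches a pitch of 20–24°, and the tip is inside the mouth at (205,260). The rod is pivoting as intended, so I'll finish the arc.

>>> drive_tool([
  [0.42,0,-0.86],
  [0.48,0,-0.83],
  [0.54,0,-0.8],
  [0.59,0,-0.76],
  [0,0,0],
], roll=[0,0,0,0,0], grip=[1.0,1.0,1.0,1.0,1.0])

```text
clock: 9.2
eef_pos: [0.5219, 0.0359, 0.1914]
tcp_rot: [2.166, 2.274, 0.002]
wrist_force: [0.0, -0.1, -1.2]
grip_width: 0.0159
finger_force: 8.0
```

```bash
python3 - <<'E'
from h import *
o=arm.get_obs();print(o['wrist_force'],o['moment'])
m=np.array([.5158,.1301,.125]);h=np.array([-.047,.999,0]);a=.766*h-np.array([0,0,.643]);n=.643*h+np.array([0,0,.766])
p=np.array([.999,.047,0])
g=o['eef_pos']+[0,0,.0188]-.0019*n-m; print("grip rel mouth: along",g@a,"n",g@n,"side",g@p)
go(m-.136*a+.0019*n-[0,0,.0188])
E
```

```text
[ 0.02793174 -0.13100996 -1.15905358] [-0.14975942  0.03348757  0.01268351]
grip rel mouth: along -0.1270482041792371 n 0.002660492319166724 side 0.0016718549616753615
tcp [0.5219 0.0359 0.1914] yaw x 92.79 dp cm [-0.86 -0.17 -0.37]
```

>>> drive_tool([
  [0.3,-0.1,0.45],
  [0.5,-0.05,0.45],
  [0.58,0,0.48],
  [0,0,0],
], roll=[0,0,0,0], grip=[1.0,1.0,1.0,1.0])

```text
clock: 9.6
eef_pos: [0.5189, 0.0494, 0.1755]
tcp_rot: [-2.167, -2.274, 0.001]
wrist_force: [1.7, 1.6, -2.4]
grip_width: 0.0156
finger_force: 8.0
```

```bash
cat >> h.py <<'E'
def rel():
    o=arm.get_obs();print("F",o['wrist_force'].round(2),"M",o['moment'].round(3))
    m=np.array([.5158,.1301,.125]);h=np.array([-.047,.999,0]);a=.766*h-np.array([0,0,.643]);n=.643*h+np.array([0,0,.766])
    g=o['eef_pos']+[0,0,.0188]-.0019*n-m; print("along mm",(g@a*1000).round(1),"n",(g@n*1000).round(1),"side",(g@[.999,.047,0]*1000).round(1))
E
python3 -c "
from h import *
rel()"
```

```text
F [ 1.66  1.59 -2.44] M [ 0.2   -0.454 -0.163]
along mm -106.4 n -0.8 side -0.7
```

>>> drive_tool([
  [0.6,0,0.42],
  [0.58,0,0.48],
  [0.58,0,0.48],
  [0.58,0,0.48],
  [0,0,0],
], roll=[0,0,0,0,0], grip=[1.0,1.0,1.0,1.0,1.0])

```text
clock: 10.1
eef_pos: [0.5178, 0.0728, 0.1571]
tcp_rot: [-2.167, -2.274, 0.001]
wrist_force: [2.2, 0.2, -1.7]
grip_width: 0.0162
finger_force: 8.0
```

```bash
python3 -c "
from h import *
rel()"
```

```text
F [ 2.18  0.16 -1.72] M [ 0.045 -0.48  -0.138]
along mm -76.7 n 0.2 side -0.7
```

>>> drive_tool([
  [0.58,0.05,0.48],
  [0.58,0.05,0.48],
  [0.58,0,0.48],
  [0.28,0,0.23],
  [0,0,0],
], roll=[0,0,0,0,0], grip=[1.0,1.0,1.0,1.0,1.0])

```text
clock: 10.6
eef_pos: [0.5179, 0.0925, 0.1407]
tcp_rot: [-2.167, -2.274, 0.001]
wrist_force: [-0.4, -0.4, -0.4]
grip_width: 0.0159
finger_force: 8.0
```

```bash
python3 -c "
from h import *
rel()"
```

```text
F [-0.44 -0.35 -0.44] M [-0.084 -0.027 -0.022]
along mm -51.1 n 0.3 side 0.4
```

Remaining: about 5 mm. I'll take small steps until contact.

>>> drive_tool([
  [0.15,0,0.13],
  [0.15,0,0.13],
  [0,0,0],
], roll=[0,0,0], grip=[1.0,1.0,1.0])

```text
clock: 10.9
eef_pos: [0.5183, 0.0946, 0.1388]
tcp_rot: [2.169, 2.272, 0.0]
wrist_force: [-0.7, -1.8, 2.3]
grip_width: 0.0157
finger_force: 8.0
```

>>> drive_tool([
  [0.08,0,0.06],
  [0.08,0,0.06],
  [0,0,0],
], roll=[0,0,0], grip=[1.0,1.0,1.0])

```text
clock: 11.2
eef_pos: [0.5183, 0.0959, 0.1378]
tcp_rot: [2.169, 2.272, 0.0]
wrist_force: [-2.2, -5.4, 7.7]
grip_width: 0.0161
finger_force: 8.0
```

```bash
python3 - <<'E'
from h import *
rel()
a=arm.snapshot('scene')[:,:,::-1][100:240,140:260]
cv2.imwrite('pics/g5.png',cv2.resize(a,(510,595),interpolation=2))
E
```

```text
F [-2.19 -5.37  7.69] M [-1.24   0.602  0.067]
along mm -46.6 n 0.3 side 0.9
```

View pics/g5.png

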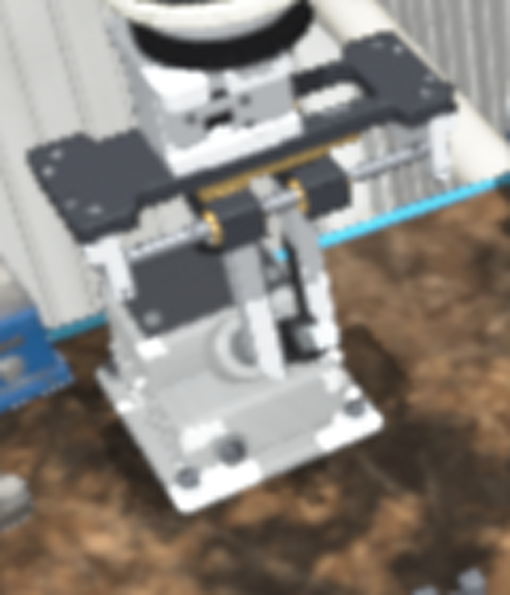

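The force rose from 3 to about 9 N back along the tube, at 46.6 mm (46 expected), so the collar is on the mouth. Now I'll draw the rod out about 80 mm. The tip stays just inside so that the lower lip can level the rod.

>>> drive_tool([
  [-0.3,0,-0.25],
  [-0.61,0,-0.51],
  [-0.61,0,-0.51],
  [-0.61,0,-0.51],
  [-0.61,0,-0.51],
  [-0.61,0,-0.51],
  [-0.61,0,-0.51],
  [-0.61,0,-0.51],
  [-0.61,0,-0.51],
  [-0.61,0,-0.51],
  [-0.3,0,-0.25],
  [0,0,0],
], roll=[0,0,0,0,0,0,0,0,0,0,0,0], grip=[1.0,1.0,1.0,1.0,1.0,1.0,1.0,1.0,1.0,1.0,1.0,1.0])

```text
clock: 12.45
eef_pos: [0.521, 0.0354, 0.1886]
tcp_rot: [2.169, 2.273, 0.001]
wrist_force: [0.1, 0.3, -1.0]
grip_width: 0.0159
finger_force: 8.0
```

```bash
python3 -c "
from h import *
rel()"
```

```text
F [ 0.06  0.31 -0.96] M [-0.075  0.053  0.01 ]
along mm -125.7 n 0.3 side 0.8
```

>>> drive_tool([
  [-0.59,0,0.76],
  [-0.54,0,0.8],
  [-0.48,0,0.83],
  [-0.42,0,0.86],
  [-0.36,0,0.89],
  [-0.3,0,0.91],
  [0,0,0],
], roll=[0,0,0,0,0,0,0], grip=[1.0,1.0,1.0,1.0,1.0,1.0,1.0])

```text
clock: 13.15
eef_pos: [0.5215, 0.0084, 0.1365]
tcp_rot: [-2.168, -2.272, 0.003]
wrist_force: [-0.2, 1.0, 0.3]
grip_width: 0.0161
finger_force: 8.0
```

>>> drive_tool([
  [-0.23,0,0.93],
  [-0.17,0,0.95],
  [-0.1,0,0.95],
  [-0.03,0,0.7],
  [0,0,0],
], roll=[0,0,0,0,0], grip=[1.0,1.0,1.0,1.0,1.0])

```text
clock: 13.65
eef_pos: [0.5219, 0.0036, 0.1014]
tcp_rot: [-2.168, -2.273, 0.002]
wrist_force: [1.1, 0.8, -0.7]
grip_width: 0.0159
finger_force: 8.0
```

>>> drive_tool([
  [0,0,0],
  [0,0,0],
  [-0.7,0,0],
  [-1.5,0,0],
  [-1.5,0,0],
  [-1.5,0,0],
  [-1,0,-0.5],
  [0,0,-1],
  [0,0,-1.5],
  [0,0,-1],
  [0,0,0],
], roll=[0,0,0,0,0,0,0,0,0,0,0], grip=[1.0,1.0,1.0,1.0,1.0,1.0,1.0,1.0,1.0,1.0,1.0], newtons=25)

```text
clock: 14.75
eef_pos: [0.5263, -0.0576, 0.1443]
tcp_rot: [2.166, 2.273, 0.004]
wrist_force: [-0.0, 0.5, -1.7]
grip_width: 0.016
finger_force: 25.0
```

```bash
python3 - <<'E'
from h import *
o=arm.get_obs();print(o['joint_positions'].round(2),o['eef_pos'])
s=arm.snapshot('top');cv2.imwrite('pics/x.png',s[:,:,::-1])
for th in(-6,0,6,12):
    t=np.radians(th);h=np.array([-.047,.999,0]);d=h*np.cos(t)-np.array([0,0,np.sin(t)]);print(th,proj('top',o['eef_pos']+[0,0,.0169]+.1375*d))
E
```

```text
[-0.51  0.38  0.7   1.93 -0.31  0.93  0.38] [ 0.52626063 -0.05762378  0.14433798]
-6 [248.6 259.2]
0 [248.8 259.5]
6 [249.8 259.8]
12 [251.3 260.1]
```

>>> drive_tool([
  [0,0,0],
  [0,0,0],
  [0,0,0],
  [0,0,0],
  [0,0,0],
  [0,0,0],
  [0,0,0],
  [0,0,0],
  [0,0,0],
  [0,0,0],
  [0,0,0],
  [0,0,0],
], roll=[0.6,1,1,1,1,1,1,1,1,1,1,1], grip=[1.0,1.0,1.0,1.0,1.0,1.0,1.0,1.0,1.0,1.0,1.0,1.0])

```text
clock: 16.0
eef_pos: [0.5251, -0.0578, 0.1421]
tcp_rot: [-3.0, -0.933, 0.001]
wrist_force: [0.6, 0.6, -1.3]
grip_width: 0.016
finger_force: 25.0
```

>>> drive_tool([
  [0,0,0],
  [0,0,0],
  [0,0,0],
  [0,0,0],
  [0,0,0],
  [0,0,0],
  [0,0,0],
  [0,0,0],
], roll=[1,1,1,1,1,1,0.9,0], grip=[1.0,1.0,1.0,1.0,1.0,1.0,1.0,1.0])

```text
clock: 16.8
eef_pos: [0.5251, -0.0579, 0.142]
tcp_rot: [3.141, 0.005, -0.001]
wrist_force: [-0.5, -0.6, -1.9]
grip_width: 0.0158
finger_force: 25.0
```

```bash
python3 -c "
from h import *
go([.5385,.0655,.143]);print(arm.get_obs()['joint_positions'].round(2))"
```

```text
tcp [ 0.5251 -0.0579  0.142 ] yaw x 0.17 dp cm [  1.38 -12.33  -0.11]
[-0.78  0.54  1.08  1.94 -0.57  1.01 -1.  ]
```

>>> drive_tool([
  [0.2,-1.5,0],
  [0.2,-2,0],
  [0.2,-2,0],
  [0.2,-2,0],
  [0.2,-2,0],
  [0.2,-1.5,0],
  [0.2,-1,0],
  [0,-0.3,0],
  [0,0,0],
  [0,0,0],
], roll=[0,0,0,0,0,0,0,0,0,0], grip=[1.0,1.0,1.0,1.0,1.0,1.0,1.0,1.0,1.0,1.0])

```text
clock: 17.8
eef_pos: [0.5388, 0.0639, 0.1425]
tcp_rot: [3.141, 0.004, 0.0]
wrist_force: [-0.4, -0.3, -1.2]
grip_width: 0.0156
finger_force: 25.0
```

```bash
python3 - <<'E'
from h import *
go([.5385,.0655,.143]);o=arm.get_obs();print(o['joint_positions'].round(2))
a=arm.snapshot('scene')[:,:,::-1][120:260,180:320];b=arm.snapshot('top')[:,:,::-1][160:260,220:320]
cv2.imwrite('pics/g6.png',np.hstack([cv2.resize(a,(400,400),interpolation=2),cv2.resize(b,(400,400),interpolation=2)]))
g=o['eef_pos']+[0,0,.0169]
for th in(-10,-5,0,5,10):
    t=np.radians(th);d=np.array([np.cos(t),0,-np.sin(t)]);P=np.array([g+.1375*d,g+.048*d,g-.064*d])
    print(th,((proj('scene',P)-[180,120])*400/140).round(0).tolist(),((proj('top',P[:1])-[220,160])*4+[400,0]).round(0).tolist())
E
```

```text
tcp [0.5388 0.0639 0.1425] yaw x 0.16 dp cm [-0.03 -0.16 -0.05]
[-0.99  0.57  1.08  1.91 -0.59  1.03 -1.21]
-10 [[288.0, 90.0], [181.0, 146.0], [41.0, 221.0]] [[543.0, 114.0]]
-5 [[290.0, 102.0], [183.0, 151.0], [39.0, 215.0]] [[544.0, 116.0]]
0 [[291.0, 115.0], [183.0, 155.0], [37.0, 209.0]] [[546.0, 120.0]]
5 [[291.0, 127.0], [183.0, 159.0], [35.0, 203.0]] [[548.0, 126.0]]
10 [[289.0, 140.0], [183.0, 164.0], [35.0, 197.0]] [[549.0, 133.0]]
```

View pics/g6.png

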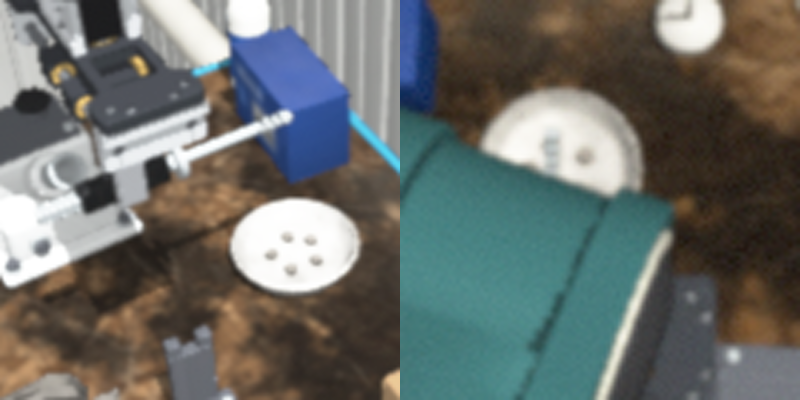

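In the scene crop, the rod's tip (289,116) and collar (179,161) are within about 2° of the level prediction. The flat with its cross lines faces up, and the tip is over the steel dish and about 140 mm above its rim. I'm handing the job in.

```bash
python3 -c "
from bench import arm
import numpy as np
print(np.abs(arm.get_obs()['qd']).max()); print(arm.job_done())"
```

```text
0.0012653650566156031
the job is handed in; nothing more can be done
None
```

I pushed the gauge rod down the tube until its collar stopped on the mouth (about 9 N), drew it right out, and handed the job in at about 18 s with it held at rest over the steel dish, within about 2° of level, marked flat up and tip about 140 mm above the rim; the verdict was not shown.

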